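Raise and lock the ironing board's tail leg at the middle height mark

ROBOT

A 6-joint arm with a two-finger parallel gripper is mounted at the origin on the work surface. World frame = base frame: x ahead of the robot, y to its left, z up, the work surface at z = 0. Lengths are in m, angles in rad, forces in N, time in s.
With the tool pointing down it reaches from about 0.35 to 0.925 m from the base axis. Payload 6.4 kg.
Tool frame: the origin (TCP) lies between the finger pads; the fingertips stand 25 mm ahead of it and the grasp point (between the pads) lies 6 mm ahead of it; z points along the fingers, y is the direction in which the jaws open and shut (so a half turn about z gives the same grasp; the last joint's range is limited). The gripper opens to 94 mm and grips with 3 to 60 N. Pads are 16 mm wide; open, the fingers measure 119 mm over their backs; the gripper's body (75 mm by 177 mm) begins 78 mm behind the grasp point.
Start: joints at [1.133, 0.245, 1.558, -0, 1.339, -0.174], TCP at [0.169, 0.628, 0.23] pointing down, gripper open.
Joint ranges: [-3.13, 3.13], [-1.02, 2.26], [0.13, 2.54], [-0.95, 4.09], [0.21, 2.88], [-2.74, 2.74]. Speed limits (rad/s): [2.57, 2.57, 3.14, 3.14, 3.14, 3.14].

INTERFACE

Orientations are given as [roll, pitch, yaw] about the fixed x, y, z axes, in that order (R = Rz(yaw) Ry(pitch) Rx(roll)).
In Python, from cell import * gives the robot as it stands. The module is installed in compiled form; this text tells all that it offers.
- The arm moves only by the shell command python3 -m pendant 'ROWS' [FORCE]. ROWS is JSON, one flat list of numbers, 7 for each row, row after row: the closure, from -1 (fully open) to 1 (shut), so that 0 is half open, then the shift along the tool's x, y, z in m, then the turn, a rotation vector about the tool's x, y, z in rad. A call has 1 to 12 rows; each row is the pose to reach, as a shift and turn from the pose commanded when the call began, along the tool's axes at that moment; what a row does not reach only later rows make up. A row lasts 1/12 s, in which the tool goes at most 41.7 mm and 7.16 degrees, less where a joint would pass 70% of its speed; a pose out of reach is approached as far as the arm can. A call with a gripper value outside its range is refused whole. The fingers move at their own pace and stop on an object; FORCE is the grip in N (left out, the last holds). Time passes only in rows, so rows that repeat a pose let the fingers close. It gives the time, the measured TCP pose, the force and the opening at its end, in the units of the state.
- sense(): the state, without advancing time (a new reading comes with each control period).
- snapshot(name): name is "side" or "top" or "wrist"; returns the picture (420x560x3 uint8, red, green, blue); there is no depth.
- camera_model(name): a dict with "vertical_fov" (degrees; the focal length in pixels is half the picture's height over the tangent of half this angle, whatever the lens; pixels are square), "cx", "cy" (the principal point, pixels), "R" (3x3) and "t" (3): a world point X has camera coordinates R X + t. Camera axes: x right, y down, z forward; pixel columns grow to the right and rows downward; lengths in m; the calibration is good to about 2 mm. A picture is of the moment at which its call begins: read the wrist's pose just before it. camera_model takes no time and is no camera call; for the wrist camera it gives the pose at the moment of the call.
- finish_job(): hands the job in, once; it reports no verdict.
Trained networks look in the newest picture that a camera, given by its name, has taken for a name from the list of things; names that differ only in an ending like _2 or _b are one class to them, and where a whole thing is asked for, a point or a joint stands for the part that bears it (a point fixed in the world has none). Each returns a list of dicts, best first, with "p" (0 to 1); they miss things now and then, are a little off and sometimes report something else, mostly with a low value. They report only what shows in the picture. A call takes as long as a camera call.
- trace(label, camera): "region" (420x560 bool, what is visible of it) and "bbox" ([left, top, right, bottom] in pixels, round what is visible of it).
The state is a dict: "clock": time; "qpos": joint angles; "qvel": joint speeds; "tau": joint torques, N m; "eef_pos": TCP position; "ee_rot": TCP orientation; "ft_force": force on the tool from outside, world axes, zero at the start; "torque": the same for the moment, N m; "gripper_width": opening from 0.0 (shut) to 1.0 (fully open).
Only numpy, scipy, OpenCV 4.12 (cv2) and the standard library are available. Lean on these libraries where they do the work, as an engineer would, in place of code of your own. Each camera call takes 0.05 s, during which the arm holds its last target.

TASK

The table-top ironing board lies on its padded face. With its cam lever still open, push the brace slider along the rail, which raises the folded tail leg, until the slider's front edge is on the middle of the three black height marks; hold it there, press the cam lever fully shut against the slider, and finish still gripping slider and lever between the fingers, without letting go. Leave the iron, spray bottle and peg basket where they stand.

Things in the scene. Friction and masses are not known exactly. Their poses are not given: they have to be found in the camera images.
- ironing_board: table-top ironing board, 800 x 300 mm, fixed, upside down: grey pad below, white steel pan above, pan surface 22 mm above the table. Origin: middle of the underside. x runs from rounded nose to square tail, y across, z up. On its centre line an aluminium rail (24 mm wide, 42 to 58 mm high) runs from x -124 to +100 mm. The nose leg stays folded flat at x -165 to -345 mm, up to 44 mm high
- middle_mark (a point): centre of the middle one of three black bands around the rail (the height marks, 5 mm wide, 25 mm apart), on top of the rail, 58 mm above the table; axes as the board's
- brace_slider: black plastic block on the rail, 70 mm long (x -40 to +30 mm), 35 to 67 mm above the table (front boss 72 mm). Origin on the rail's centre line, 50 mm above the table; axes as the board's. It rests with its front edge 65 mm short of the middle mark and slides 105 mm towards +x in all. The leg's weight pushes it back to -x with 2 to 9 N: with the lever open it slides back when let go
- slider_front (a point): middle of the slider's front (+x) top edge, 30 mm ahead of the slider's origin, 68 mm above the table; to be brought over the middle mark along x
- finger_recess (a point): centre of the flat face of the finger recess on the slider's -y side (15.5 mm behind the slider's origin, y -17 mm, 50 mm above the table). The recess lies between two lugs, 37 mm apart (faces 18.5 mm either side of this point along x), that stick out 25 mm to -y; open above, below and outwards. A finger in it drives the slider to +x by the front lug's rear face
- cam_lever (a joint): angle of the cam lever, rad: 0 fully shut, lying along the slider's +y side; 0.56 fully open, sticking out sideways. It stays where left. Closing takes about 4 to 8 N at 25 mm from its pivot, hardest below 0.38 where its eccentric bears on the rail; shut, it clamps the slider to the rail. Closing may drag the slider a little along the rail
- lever_handle: the lever's flat steel handle, 55 mm long, 24 mm high (40 to 64 mm above the table), 7 mm thick, trailing to -x from its pivot. Origin on the upright pivot axis: 14 mm ahead of the slider's origin, 23 mm to its +y side, 50 mm above the table; its x axis points from tip to pivot. Shut, its outer face is 28 mm to +y of the rail's centre line, 45 mm from the recess face
- lever_tip (a point): outer side of the handle's slightly turned-out tip, 54 mm behind the pivot; shut, 31 mm to +y of the rail's centre line; fully open, 58 mm
- leg_frame (a joint): angle of the tail leg, a steel tube frame 250 x 190 mm hinged at the board's x +270 mm, 68 mm above the table. 0 = as it rests at the start, 24 degrees above the board, leaning back over the rail towards the slider; grows as it rises. Two steel rods (the brace, 42 mm apart) join its cross bar to the slider's front, so it follows the slider: 0.63 with the slider at the middle mark
- steam_iron: bystander: white steam iron lying on its sole, 270 x 115 x 140 mm, origin under its middle
- spray_bottle: bystander: clear spray bottle, 76 mm across, 205 mm tall, origin under its middle
- peg_basket: bystander: grey open box with wooden pegs, 150 x 100 x 70 mm, origin under its middle

How it is judged:
On the way, in this order (a step that is already met when the one before it is completed fails the run):
1. the slider's front edge is on the middle mark, the lever still open (x of slider_front in the frame of middle_mark between -0.006 and 0.006 m and value of joint cam_lever above 0.3 rad), for 0.2 s.
2. the lever is shut with the slider still on the mark (x of slider_front in the frame of middle_mark between -0.006 and 0.006 m and value of joint cam_lever below 0.06 rad), for 0.2 s.
At the end, for the whole second after the job is handed in: The slider's front edge is within 6 mm of the middle mark, the cam lever is shut (under 0.06 rad), the leg stands at 0.54 to 0.72 rad above its rest, and the fingers are still gripping: more than 3 N on the lever handle and more than 6 N on slider and lever together, all at rest (all of step 2 and value of joint leg_frame between 0.54 and 0.72 rad and contact force between the fingers and lever_handle above 3 N and contact force between the fingers and brace_slider above 6 N and linear speed of brace_slider below 0.01 m/s); the arm keeps its last pose, push and grip.
It fails at once if the iron, spray bottle or peg basket is moved (distance of any of steam_iron, spray_bottle, peg_basket from where it was at the start of the episode above 0.03 m).
It also fails if it takes over 38 s, if anything falls off the work surface, if the arm or the gripper's body presses on something with over 40 N, if the wrist force passes 120 N, or if a joint passes its speed limit or range.

## Working session

There is one attempt and no reset: what is moved stays moved. The work goes in short steps, Python scripts to look and compute and a shell command to move; the robot and the scene stay as the last step left them, time stands still between calls to the robot, and variables do not carry over. Pictures are saved under pics/ and viewed, and the job is handed in when it is done.

```bash
mkdir -p pics; ls
python3 - <<'E'
from cell import *
import cv2
print(sense())
for n in ("side","top","wrist"):
    im=snapshot(n); cv2.imwrite(f"pics/{n}0.png",im[:,:,::-1]); print(n,camera_model(n))
E
```

```text
pics
{'clock': 0.0, 'qpos': array([ 1.13288334e+00,  2.45794774e-01,  1.55896831e+00, -2.42197396e-05,
        1.33868652e+00, -1.74107587e-01]), 'qvel': array([ 1.90356723e-03,  9.38971266e-04, -6.32189029e-05, -7.69770376e-04,
       -3.69419864e-04,  4.94933852e-04]), 'tau': array([ 7.93105282e-04, -4.15852833e+01, -3.14593506e+01,  6.85140956e-02,
        3.33539606e-02, -1.39886065e-04]), 'eef_pos': array([0.16926593, 0.62701937, 0.22938223]), 'ee_rot': array([-3.13975969e+00, -2.98475010e-04,  2.87779257e+00]), 'ft_force': array([-0.11820928, -0.45457379, -0.64695583]), 'torque': array([-0.03081094,  0.01065652,  0.03608061]), 'gripper_width': 0.9998517128875316}
side {'vertical_fov': 51.79190989009399, 'cx': 276.7159419675658, 'cy': 206.93157960658576, 'R': array([[ 0.99361951, -0.11052445,  0.02246366],
       [-0.03425117, -0.48547145, -0.87358132],
       [ 0.10745756,  0.86723804, -0.48615949]]), 't': array([-0.58200337,  0.12159668,  1.06034633])}
top {'vertical_fov': 51.095094159310676, 'cx': 273.93727540641765, 'cy': 210.12056529735594, 'R': array([[-0.00416395, -0.9998184 ,  0.01859667],
       [-0.98616941,  0.00102439, -0.1657373 ],
       [ 0.16568815, -0.01902958, -0.98599458]]), 't': array([0.07035213, 0.6016428 , 0.97218061])}
wrist {'vertical_fov': 70.72796569796631, 'cx': 282.21244338615764, 'cy': 203.55000358660737, 'R': array([[ 0.26102257,  0.9653312 , -0.00169859],
       [ 0.9308673 , -0.25123688,  0.26526608],
       [ 0.25564287, -0.0708216 , -0.96417375]]), 't': array([-0.64911013, -0.02699138,  0.39099773])}
```

View pics/side0.png

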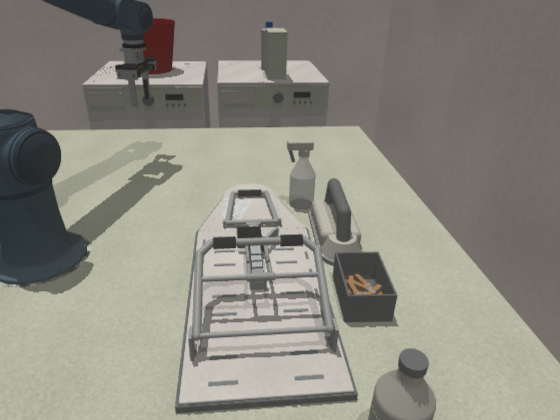

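View pics/top0.png

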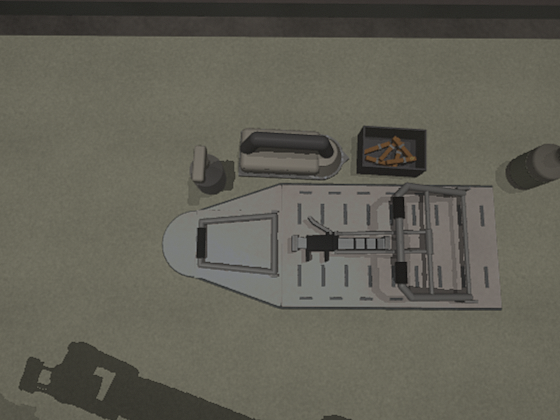

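View pics/wrist0.png

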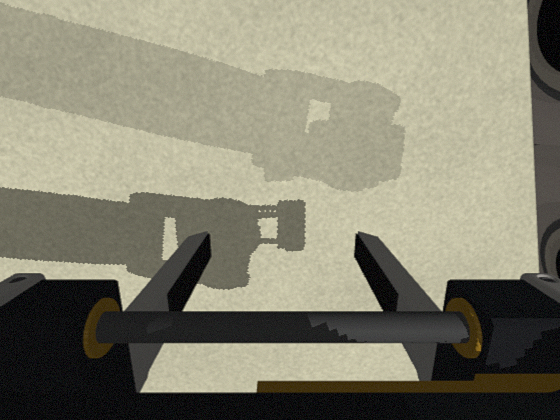

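The board's nose points to world +y, its tail to −y, and the lever sticks out to world +x. I'll zoom into the top view and measure.

Run:
```python
from cell import *
import cv2,numpy as np
im=cv2.imread("pics/top0.png")
c=im[200:290,270:420]; c=cv2.resize(c,None,fx=5.3,fy=5.3,interpolation=cv2.INTER_CUBIC)
cv2.imwrite("pics/topcrop.png",cv2.convertScaleAbs(c,alpha=1.6,beta=15))
snapshot("top")
for l in ("ironing_board","brace_slider","lever_handle","leg_frame"):
    for d in trace(l,"top")[:1]:
        r=d["region"].astype(np.uint8); print(l,d["p"],d["bbox"],r.sum(),cv2.minAreaRect(cv2.findNonZero(r)))
        np.save(f"reg_{l}.npy",r)
```

```text
ironing_board 0.57 [159.8, 183.7, 500.5, 313.6] 37276 ((330.49993896484375, 246.49996948242188), (338.99993896484375, 126.99998474121094), -0.0)
brace_slider 0.66 [306.6, 217.3, 433.9, 262.6] 1627 ((369.0, 239.5), (43.0, 128.0), 90.0)
lever_handle 0.41 [309.4, 214.5, 328.5, 233.6] 100 ((316.9599914550781, 225.28001403808594), (21.882957458496094, 5.1861348152160645), 34.695152282714844)
leg_frame 0.94 [392.4, 182.8, 470.7, 303.4] 2974 ((431.0262451171875, 241.9986114501953), (120.67508697509766, 76.26286315917969), 86.98721313476562)
```

View pics/topcrop.png

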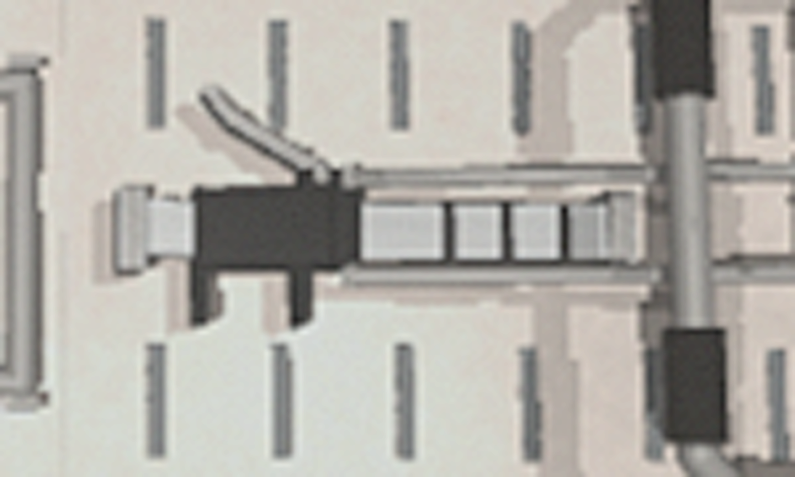

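```bash
cat > h.py <<'E'
from cell import *
import numpy as np,cv2
def ray(cam,u,v,z,m=None):
    m=m or camera_model(cam); f=210/np.tan(np.radians(m["vertical_fov"]/2))
    R=np.array(m["R"]);t=np.array(m["t"]); C=-R.T@t
    d=R.T@np.array([(u-m["cx"])/f,(v-m["cy"])/f,1]); return C+d*(z-C[2])/d[2]
def proj(cam,X,m=None):
    m=m or camera_model(cam); f=210/np.tan(np.radians(m["vertical_fov"]/2))
    c=np.array(m["R"])@X+m["t"]; return np.array([m["cx"]+f*c[0]/c[2],m["cy"]+f*c[1]/c[2]])
E
python3 - <<'E'
from h import *
P=lambda a,b,z:ray("top",270+(a+.5)/5.3-.5,200+(b+.5)/5.3-.5,z)
for n,a,b,z in [("m1",449,232,.058),("m2",507,232,.058),("m3",566,232,.058),("railL",133,229,.06),("railR",620,229,.06),("slrear",194,228,.067),("slfront",358,228,.070),("reclugR",217,305,.06),("lugF",291,305,.06),("lugtipR",203,326,.06),("lugtipF",300,326,.06),("tip",206,90,.064),("piv",320,175,.064),
 ("rail top edge a",400,204,.058),("rail bot a",400,262,.058),
 ("s1",155,73,.022),("s2",155,400,.022),("s3",762,80,.022),("s4",777,405,.022)]: print(n,P(a,b,z).round(4))
E
```

```text
m1 [ 0.5232 -0.1144  0.058 ]
m2 [ 0.5231 -0.1395  0.058 ]
m3 [ 0.5231 -0.1651  0.058 ]
railL [0.5246 0.0221 0.06  ]
railR [ 0.5241 -0.188   0.06  ]
slrear [ 0.5243 -0.0035  0.067 ]
slfront [ 0.5239 -0.0732  0.07  ]
reclugR [ 0.492  -0.0135  0.06  ]
lugF [ 0.4919 -0.0451  0.06  ]
lugtipR [ 0.4831 -0.0073  0.06  ]
lugtipF [ 0.483  -0.0488  0.06  ]
tip [ 0.5843 -0.01    0.064 ]
piv [ 0.5473 -0.0584  0.064 ]
rail top edge a [ 0.5353 -0.0936  0.058 ]
rail bot a [ 0.5103 -0.0928  0.058 ]
s1 [0.5985 0.0088 0.022 ]
s2 [0.4527 0.0108 0.022 ]
s3 [ 0.595  -0.2663  0.022 ]
s4 [ 0.4495 -0.2647  0.022 ]
```

```bash
python3 -m pendant '[-1,-0.531,-0.527,0.02,0,0,1.319,-1,-0.531,-0.527,0.02,0,0,1.319,-1,-0.531,-0.527,0.02,0,0,1.319,-1,-0.531,-0.527,0.02,0,0,1.319,-1,-0.531,-0.527,0.02,0,0,1.319,-1,-0.531,-0.527,0.02,0,0,1.319,-1,-0.531,-0.527,0.02,0,0,1.319,-1,-0.531,-0.527,0.02,0,0,1.319,-1,-0.531,-0.527,0.02,0,0,1.319,-1,-0.531,-0.527,0.02,0,0,1.319,-1,-0.531,-0.527,0.02,0,0,1.319,-1,-0.531,-0.527,0.02,0,0,1.319]' 30
python3 - <<'E'
from h import *
s=sense();p=s["eef_pos"];y=s["ee_rot"];print(p,y,s["qpos"])
from scipy.spatial.transform import Rotation as Ro
R=Ro.from_euler("xyz",y).as_matrix(); print(R.T@(np.array([.544,-.0375,.20])-p), (R.T@Ro.from_euler("xyz",[np.pi,0,1.56]).as_matrix()))
E
```

```text
clock: 1.4
eef_pos: [0.4209, 0.1932, 0.2175]
ee_rot: [3.14, -0.0, 1.556]
ft_force: [0.6, 1.2, -0.5]
gripper_width: 0.995
[0.42085286 0.19323684 0.21747691] [ 3.14038542e+00 -2.93350070e-04  1.55644005e+00] [ 1.84805547e-01 -1.98687908e-01  2.03385639e+00  5.04736093e-05
  1.30518277e+00  1.99148778e-01]
[-0.22895031  0.12642575  0.01756239] [[ 9.99993620e-01  3.55993833e-03 -2.93350066e-04]
 [-3.56029003e-03  9.99992933e-01 -1.20722877e-03]
 [ 2.89050333e-04  1.20826548e-03  9.99999228e-01]]
```

```bash
python3 -m pendant '[-1,-0.229,0.126,0.018,0,0,0,-1,-0.229,0.126,0.018,0,0,0,-1,-0.229,0.126,0.018,0,0,0,-1,-0.229,0.126,0.018,0,0,0,-1,-0.229,0.126,0.018,0,0,0,-1,-0.229,0.126,0.018,0,0,0,-1,-0.229,0.126,0.018,0,0,0,-1,-0.229,0.126,0.018,0,0,0,-1,-0.229,0.126,0.018,0,0,0]'
python3 - <<'E'
from h import *
s=sense();print(s["eef_pos"],s["ee_rot"])
m=camera_model("wrist"); im=snapshot("wrist")
print(m)
cv2.imwrite("pics/w1.png",im[:,:,::-1])
E
```

```text
clock: 2.15
eef_pos: [0.5431, -0.0351, 0.1989]
ee_rot: [-3.141, -0.001, 1.558]
ft_force: [-0.7, 0.2, -0.2]
gripper_width: 1.003
[ 0.54308827 -0.03512334  0.19887098] [-3.14073285e+00 -7.12405181e-04  1.55796603e+00]
{'vertical_fov': 70.72796569796631, 'cx': 282.21244338615764, 'cy': 203.55000358660737, 'R': array([[ 0.99991274, -0.01315048, -0.00125246],
       [-0.01234697, -0.96408501,  0.26530669],
       [-0.00469639, -0.26526808, -0.96416326]]), 't': array([-0.54303331, -0.04617767,  0.35342269])}
```

View pics/w1.png

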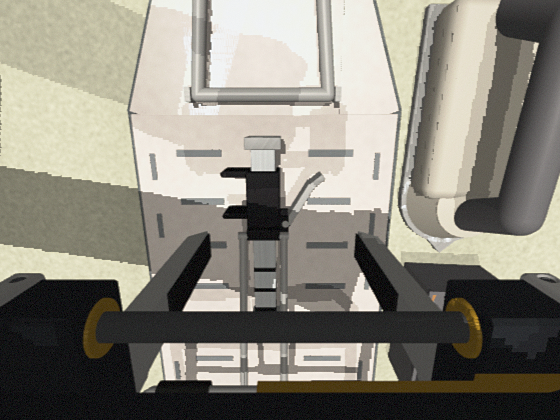

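The slider's black block is at columns 246–281 and rows 172–238, its two lugs on the left at rows 172 and 212. The open lever runs to its tip near (320,176). I'll zoom in.

Run:
```python
import cv2
im=cv2.imread("pics/w1.png")[125:325,190:350]
cv2.imwrite("pics/w1c.png",cv2.resize(cv2.convertScaleAbs(im,alpha=1.3,beta=20),None,fx=3,fy=3,interpolation=cv2.INTER_CUBIC))
```

```text
(no output)
```

View pics/w1c.png

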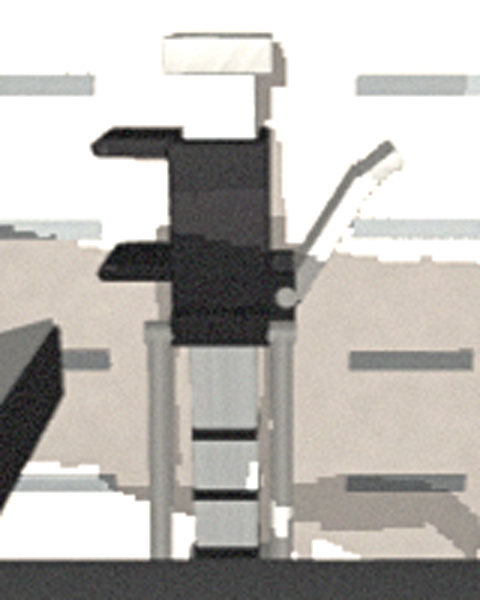

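Run:
```python
from h import *
P=lambda a,b,z:ray("wrist",190+(a+.5)/3-.5,125+(b+.5)/3-.5,z)
for n,a,b,z in [("m1",225,434,.058),("m2",225,495,.058),("m3",225,553,.058),("rearL",172,140,.067),("rearR",268,140,.067),("frontL",175,343,.068),("frontR",268,343,.068),("rlugfront",120,153,.062),("flugrear",130,245,.062),("flugtip",102,278,.062),("rlugtip",97,153,.062),("tip",395,150,.064),("piv",287,297,.067),("railL",193,400,.058),("railR",257,400,.058),("railL2",195,520,.058),("railR2",258,520,.058),("endL",163,73,.058),("endR",270,73,.058)]: print(n,P(a,b,z).round(4))
```

```text
m1 [ 0.5223 -0.1129  0.058 ]
m2 [ 0.5216 -0.1381  0.058 ]
m3 [ 0.5209 -0.163   0.058 ]
rearL [ 0.5086 -0.0028  0.067 ]
rearR [ 0.5397 -0.0031  0.067 ]
frontL [ 0.5068 -0.0729  0.068 ]
frontR [ 0.5387 -0.0732  0.068 ]
rlugfront [ 0.4906 -0.0077  0.062 ]
flugrear [ 0.4922 -0.0394  0.062 ]
flugtip [ 0.4819 -0.0511  0.062 ]
rlugtip [ 0.483  -0.0076  0.062 ]
tip [ 0.5813 -0.0074  0.064 ]
piv [ 0.5454 -0.0569  0.067 ]
railL [ 0.511  -0.0992  0.058 ]
railR [ 0.5342 -0.0994  0.058 ]
railL2 [ 0.51   -0.1486  0.058 ]
railR2 [ 0.5337 -0.1489  0.058 ]
endL [0.5055 0.0179 0.058 ]
endR [0.5406 0.0175 0.058 ]
```

Run:
```python
from h import *
for z in (0,.04,.1,.14): print(z,ray("wrist",405,200,z).round(3),ray("wrist",430,5,z).round(3),ray("top",300,178,z).round(3),"handle",ray("top",300,155,z).round(3))
s=sense(); print(np.array([.550,-.034,.061])-s["eef_pos"])
```

```text
0 [ 0.693 -0.051  0.   ] [0.699 0.159 0.   ] [0.691 0.003 0.   ] handle [0.75  0.002 0.   ]
0.04 [ 0.676 -0.041  0.04 ] [0.681 0.146 0.04 ] [0.681 0.006 0.04 ] handle [0.738 0.005 0.04 ]
0.1 [ 0.651 -0.025  0.1  ] [0.655 0.126 0.1  ] [0.666 0.011 0.1  ] handle [0.72 0.01 0.1 ]
0.14 [ 0.634 -0.014  0.14 ] [0.637 0.113 0.14 ] [0.656 0.014 0.14 ] handle [0.708 0.014 0.14 ]
[ 0.00715966  0.00030928 -0.13794664]
```

```bash
python3 -m pendant '[-1,0,0.007,0.04,0,0,0,-1,0,0.007,0.07,0,0,0,-1,0,0.007,0.09,0,0,0,-1,0,0.007,0.09,0,0,0,-1,0,0.007,0.09,0,0,0]'
python3 - <<'E'
from h import *
s=sense();print(s["eef_pos"],s["ee_rot"])
for c in ("wrist","top","side"):
    im=snapshot(c);cv2.imwrite(f"pics/{c}2.png",im[:,:,::-1])
im=cv2.imread("pics/side2.png")[170:350,170:390]
cv2.imwrite("pics/side2c.png",cv2.resize(im,None,fx=3.3,fy=3.3,interpolation=cv2.INTER_CUBIC))
E
```

```text
clock: 2.62
eef_pos: [0.5493, -0.0337, 0.1087]
ee_rot: [-3.14, -0.001, 1.561]
ft_force: [0.1, 0.1, 0.5]
gripper_width: 0.999
[ 0.54934949 -0.03367785  0.10871338] [-3.13953999e+00 -6.91918727e-04  1.56102305e+00]
```

View pics/wrist2.png

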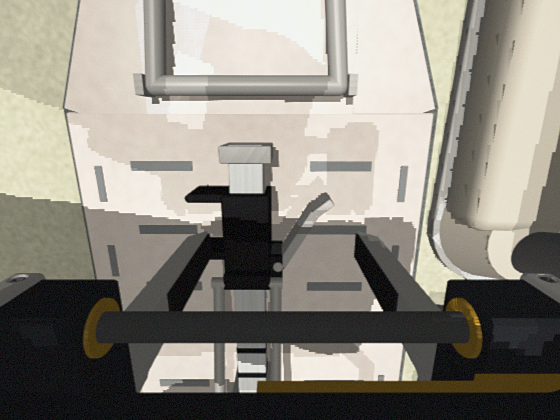

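View pics/side2c.png

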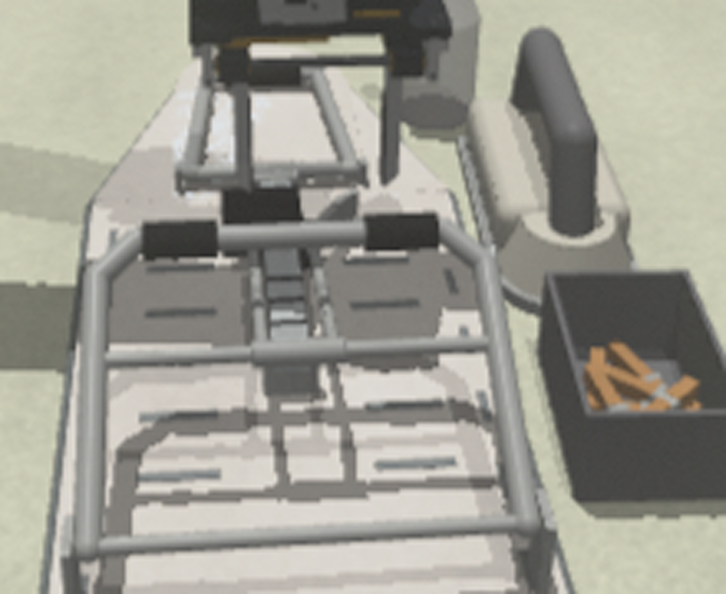

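Run:
```python
from h import *
def q(*X): return proj("wrist",np.array(X)).round(1)
print("tip inner rear corner",q(.502,-.0257,.0837),q(.502,-.0417,.0837),"backs",q(.490,-.0257,.0837))
print("lug front rear-face top/bottom",q(.49,-.0465,.062),q(.49,-.0465,.04),q(.49,-.0525,.062),"rear lug front face",q(.49,-.0095,.062), "recess",q(.507,-.028,.067))
print("lever tip",q(.582,-.009,.064))
s=sense();print(s["eef_pos"])
```

```text
tip inner rear corner [205.9 231. ] [207.9 253.6] backs [187.5 231.2]
lug front rear-face top/bottom [199.2 247.1] [206.4 236.1] [199.9 254.6] rear lug front face [194.7 198.8] recess [219.1 225.6]
lever tip [325.2 197.3]
[ 0.55168414 -0.03508075  0.11143894]
```

```bash
python3 -m pendant '[-1,0,0,0.02,0,0,0,-1,0,0,0.035,0,0,0,-1,0,0,0.047,0,0,0,-1,0,0,0.047,0,0,0,-1,0,0,0.047,0,0,0]'
python3 - <<'E'
from h import *
s=sense();print(s["eef_pos"],s["ft_force"])
for c in ("wrist","top"):
    im=snapshot(c);cv2.imwrite(f"pics/{c}3.png",im[:,:,::-1])
E
```

```text
clock: 3.18
eef_pos: [0.551, -0.0354, 0.0632]
ee_rot: [3.14, 0.0, 1.559]
ft_force: [0.2, 0.4, 0.2]
gripper_width: 1.0
[ 0.55101938 -0.03543142  0.0631894 ] [0.2039931  0.4499809  0.19780507]
```

View pics/wrist3.png

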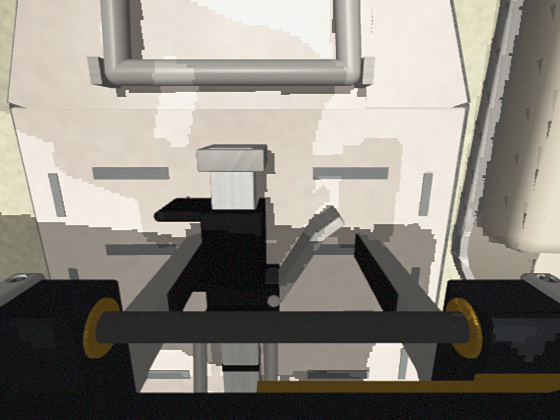

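View pics/top3.png

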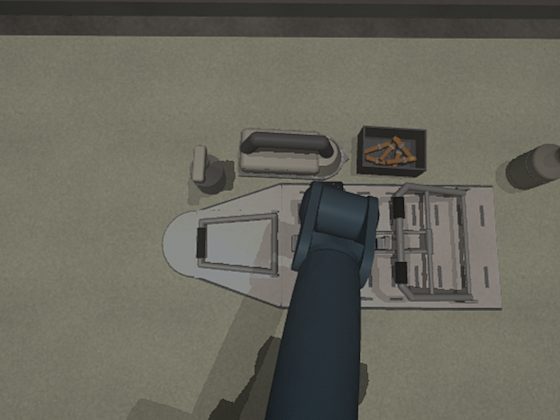

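```bash
python3 -m pendant '[-1,-0.004,0,0,0,0,0,-1,-0.008,0,0,0,0,0,-1,-0.014,0,0,0,0,0,-1,-0.02,0,0,0,0,0,-1,-0.027,0,0,0,0,0,-1,-0.034,0,0,0,0,0,-1,-0.042,0,0,0,0,0,-1,-0.05,0,0,0,0,0,-1,-0.05,0,0,0,0,0,-1,-0.05,0,0,0,0,0]'
python3 - <<'E'
from h import *
s=sense();print(s["eef_pos"],s["ft_force"])
for c in ("wrist","side"):
    im=snapshot(c);cv2.imwrite(f"pics/{c}4.png",im[:,:,::-1])
im=cv2.imread("pics/side4.png")[170:350,170:390]
cv2.imwrite("pics/side4c.png",cv2.resize(im,None,fx=3.3,fy=3.3,interpolation=cv2.INTER_CUBIC))
E
```

```text
clock: 4.12
eef_pos: [0.5504, -0.0856, 0.0628]
ee_rot: [3.14, -0.0, 1.558]
ft_force: [1.8, 3.7, 1.6]
gripper_width: 1.002
[ 0.55043604 -0.08556977  0.06280373] [1.79384032 3.73866723 1.59062209]
```

View pics/wrist4.png

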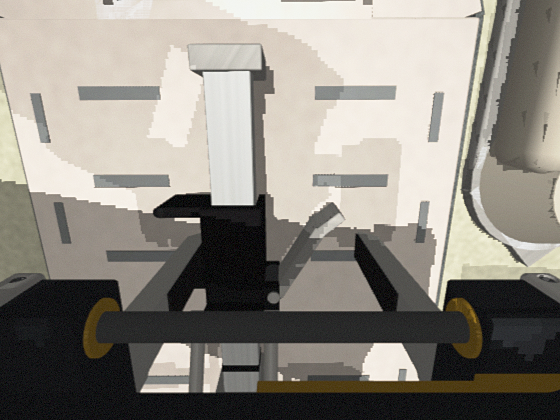

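View pics/side4c.png

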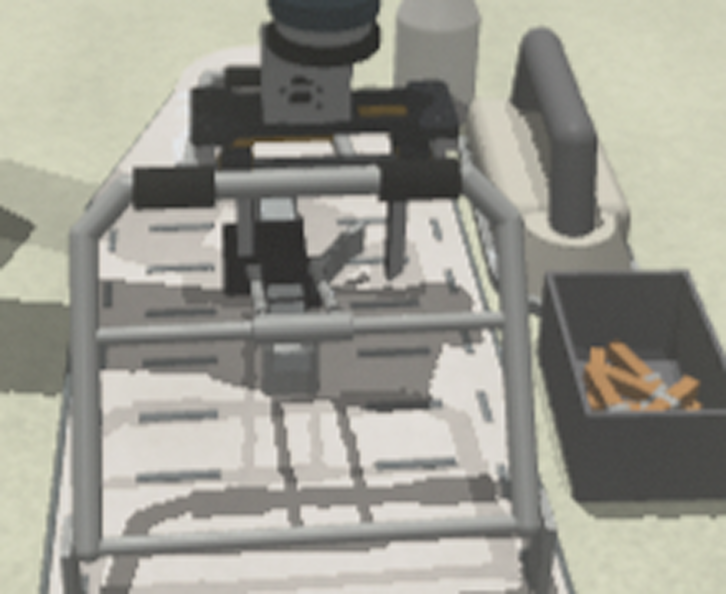

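Run:
```python
from h import *
s=sense();print(s["eef_pos"])
im=cv2.imread("pics/wrist4.png").astype(int).sum(2)
print([ (r,im[r,218:250:6].tolist()) for r in range(196,212)])
print("mark rows",[ (r,int(im[r,235])) for r in range(340,392,2)])
print(ray("wrist",232,205,.067),ray("wrist",240,367,.058))
im=cv2.imread("pics/wrist4.png")[170:400,130:370]
cv2.imwrite("pics/w4c.png",cv2.resize(cv2.convertScaleAbs(im,alpha=1.5,beta=20),None,fx=2.6,fy=2.6,interpolation=cv2.INTER_CUBIC))
```

```text
[ 0.55023074 -0.08519218  0.06254924]
[(196, [655, 654, 653, 655, 660, 668]), (197, [659, 656, 654, 655, 660, 673]), (198, [658, 656, 650, 662, 656, 669]), (199, [656, 644, 656, 656, 660, 671]), (200, [655, 650, 656, 659, 654, 668]), (201, [654, 655, 654, 655, 653, 666]), (202, [658, 649, 650, 649, 657, 670]), (203, [673, 673, 667, 663, 678, 680]), (204, [687, 688, 684, 685, 685, 710]), (205, [300, 291, 298, 300, 287, 315]), (206, [62, 51, 58, 65, 57, 44]), (207, [29, 18, 24, 40, 27, 27]), (208, [32, 60, 32, 50, 64, 53]), (209, [43, 70, 72, 74, 68, 64]), (210, [59, 81, 71, 65, 80, 77]), (211, [85, 90, 79, 83, 75, 83])]
mark rows [(340, 114), (342, 121), (344, 392), (346, 388), (348, 381), (350, 381), (352, 385), (354, 379), (356, 388), (358, 378), (360, 387), (362, 382), (364, 398), (366, 47), (368, 52), (370, 58), (372, 370), (374, 376), (376, 370), (378, 375), (380, 360), (382, 364), (384, 364), (386, 366), (388, 372), (390, 365)]
[ 0.52419945 -0.04941706  0.067     ] [ 0.52148335 -0.16183738  0.058     ]
```

View pics/w4c.png

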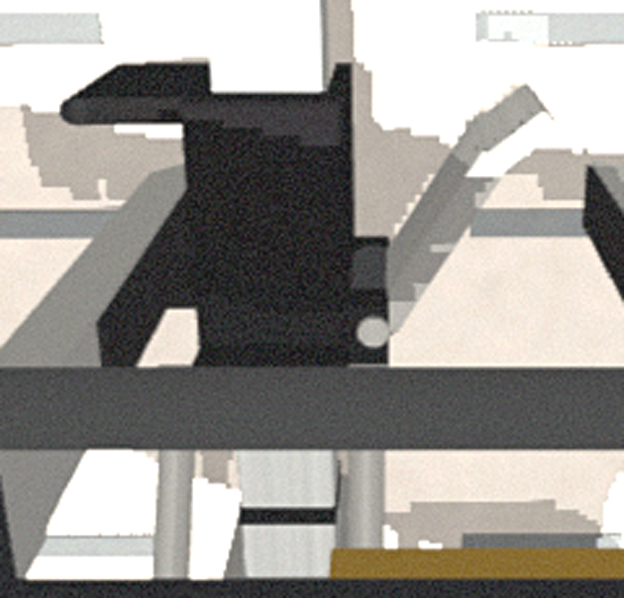

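Run:
```python
from h import *
a=ray("wrist",232,204.8,.058);b=ray("wrist",240,368.2,.058);e=ray("wrist",228,70,.058);print(a,b,e,"front to mid mark:",a[1]-b[1]-.07-.025)
```

```text
[ 0.52259445 -0.05181014  0.058     ] [ 0.52143495 -0.16279725  0.058     ] [0.52459477 0.01711328 0.058     ] front to mid mark: 0.01598711405795502
```

```bash
python3 -m pendant '[-1,-0.005,0,0,0,0,0,-1,-0.01,0,0,0,0,0,-1,-0.014,0,0,0,0,0,-1,-0.014,0,0,0,0,0,-1,-0.014,0,0,0,0,0]'
python3 - <<'E'
from h import *
s=sense();print(s["eef_pos"],s["ft_force"])
for c in ("wrist","side"):
    im=snapshot(c);cv2.imwrite(f"pics/{c}5.png",im[:,:,::-1])
im=cv2.imread("pics/wrist5.png").astype(int).sum(2)
print([(r,int(im[r,218:248].mean())) for r in range(198,212)])
print([(r,int(im[r,225:250].mean())) for r in range(340,390)])
im=cv2.imread("pics/side5.png")[190:300,200:335]
cv2.imwrite("pics/side5c.png",cv2.resize(im,None,fx=5,fy=5,interpolation=cv2.INTER_CUBIC))
E
```

```text
clock: 4.63
eef_pos: [0.5496, -0.0997, 0.062]
ee_rot: [-3.141, 0.0, 1.559]
ft_force: [1.4, 2.9, 1.4]
gripper_width: 1.003
[ 0.54955204 -0.09972314  0.06198428] [1.39443034 2.88168983 1.39537807]
[(198, 643), (199, 643), (200, 642), (201, 641), (202, 642), (203, 649), (204, 662), (205, 527), (206, 177), (207, 16), (208, 26), (209, 59), (210, 68), (211, 81)]
[(340, 119), (341, 107), (342, 129), (343, 318), (344, 386), (345, 385), (346, 391), (347, 400), (348, 140), (349, 31), (350, 39), (351, 46), (352, 47), (353, 22), (354, 110), (355, 392), (356, 390), (357, 381), (358, 381), (359, 379), (360, 376), (361, 380), (362, 379), (363, 380), (364, 377), (365, 379), (366, 379), (367, 378), (368, 378), (369, 378), (370, 377), (371, 377), (372, 380), (373, 381), (374, 376), (375, 341), (376, 228), (377, 237), (378, 294), (379, 331), (380, 330), (381, 331), (382, 330), (383, 328), (384, 329), (385, 328), (386, 327), (387, 327), (388, 327), (389, 324)]
```

View pics/side5c.png

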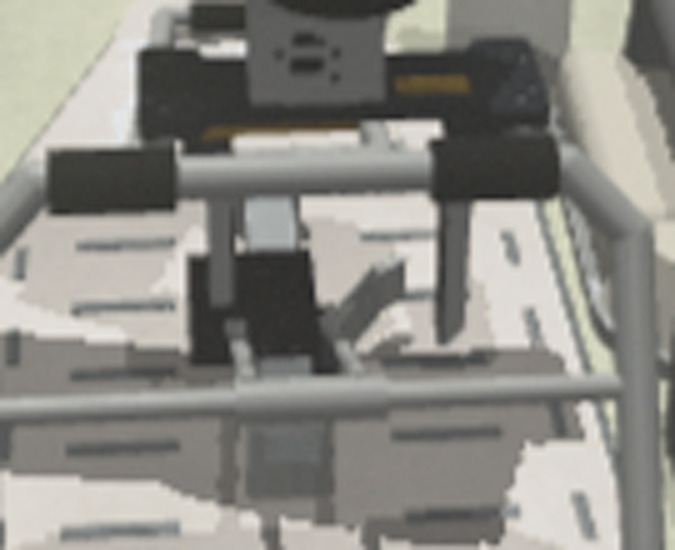

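View pics/wrist5.png

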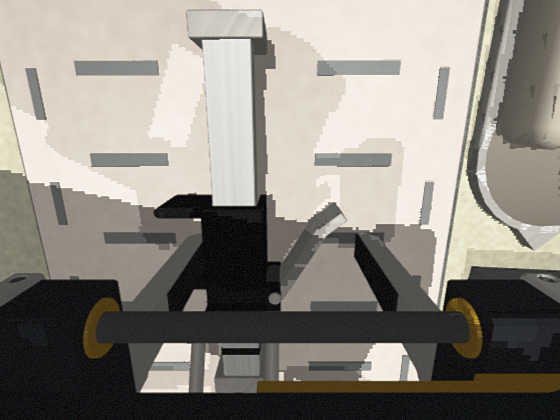

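Run:
```python
from h import *
a=ray("wrist",232,205.6,.058);b=ray("wrist",240,351,.058);e=ray("wrist",228,36.5,.058);print(a,b,e,"front to mid mark:",a[1]-b[1]-.07-.025,sense()["eef_pos"])
# side: predicted mid mark & its neighbours, slider front for various offsets
ex=np.array([-.013,-1,0])
M=np.array([.5223,-.1388,.058])
for d in (-.025,0,.025): print("mark",d,(proj("side",M+ex*d)-[200,190])*5)
for d in (-.008,-.004,0,.004): print("front edge off",d,(proj("side",M+ex*d+[0,0,.0])-[200,190])*5,(proj("side",M+ex*d+[0,0,.014])-[200,190])*5)
```

```text
[ 0.52193643 -0.06638631  0.058     ] [ 0.5215034  -0.16306252  0.058     ] [0.52484412 0.01748117 0.058     ] front to mid mark: 0.001676215466818641 [ 0.54950916 -0.09947051  0.06194276]
mark -0.025 [276.8580203  321.28976845]
mark 0 [279.91620749 353.74340096]
mark 0.025 [283.11477138 387.68671791]
front edge off -0.008 [278.9227637 343.2009267] [278.88955795 317.69447875]
front edge off -0.004 [279.41770886 348.45330901] [279.38787595 322.89204467]
front edge off 0 [279.91620749 353.74340096] [279.88979697 328.12719094]
front edge off 0.004 [280.418298   359.07161014] [280.39536024 333.40032663]
```

Run:
```python
from h import *
im=cv2.imread("pics/wrist3.png").astype(int).sum(2)
print([(r,int(im[r,218:248].mean())) for r in range(200,216)])
print([(r,int(im[r,228:250].mean())) for r in range(340,390)])
```

```text
[(200, 625), (201, 627), (202, 626), (203, 625), (204, 626), (205, 624), (206, 627), (207, 641), (208, 652), (209, 283), (210, 52), (211, 28), (212, 43), (213, 58), (214, 72), (215, 83)]
[(340, 119), (341, 104), (342, 128), (343, 313), (344, 383), (345, 379), (346, 376), (347, 375), (348, 376), (349, 377), (350, 377), (351, 376), (352, 374), (353, 376), (354, 374), (355, 377), (356, 375), (357, 375), (358, 374), (359, 375), (360, 375), (361, 376), (362, 376), (363, 386), (364, 394), (365, 136), (366, 31), (367, 37), (368, 39), (369, 35), (370, 51), (371, 223), (372, 382), (373, 383), (374, 376), (375, 374), (376, 374), (377, 376), (378, 374), (379, 374), (380, 375), (381, 374), (382, 376), (383, 371), (384, 375), (385, 376), (386, 372), (387, 375), (388, 376), (389, 375)]
```

Run:
```python
from h import *
m=camera_model("wrist")
d=lambda r1,r2: ray("wrist",232,r1,.058,m)[1]-ray("wrist",240,r2,.058,m)[1]-.07
print("rest", d(208.9,367.9)+.025, "p4",d(204.8,368.2)-.025,"now",d(205.55,351)-.025)
```

```text
rest 0.06301424889490462 p4 0.015613392276958148 now 0.0017049234291555346
```

```bash
python3 -m pendant '[-1,-0.002,0,0,0,0,0,-1,-0.004,0,0,0,0,0,-1,-0.004,0,0,0,0,0,-1,-0.004,0,0,0,0,0,-1,-0.004,0,0,0,0,0,-1,-0.004,0,0,0,0,0]'
python3 - <<'E'
from h import *
s=sense();print(s["eef_pos"],s["ft_force"])
m=camera_model("wrist")
im=snapshot("wrist");cv2.imwrite("pics/wrist6.png",im[:,:,::-1])
im=im.astype(int).sum(2)
print([(r,int(im[r,218:248].mean())) for r in range(202,210)])
print([(r,int(im[r,228:250].mean())) for r in range(340,356)])
for c in ("side",):
    I=snapshot(c)[190:300,200:335,::-1]; cv2.imwrite("pics/side6c.png",cv2.resize(I,None,fx=5,fy=5,interpolation=cv2.INTER_CUBIC))
E
```

```text
clock: 5.23
eef_pos: [0.5495, -0.1035, 0.0619]
ee_rot: [-3.141, 0.0, 1.559]
ft_force: [1.7, 2.5, 0.2]
gripper_width: 1.001
[ 0.54946259 -0.10348409  0.06194775] [1.67291002 2.48119077 0.16044564]
[(202, 638), (203, 644), (204, 653), (205, 523), (206, 173), (207, 19), (208, 34), (209, 56)]
[(340, 121), (341, 120), (342, 121), (343, 65), (344, 48), (345, 45), (346, 50), (347, 38), (348, 29), (349, 107), (350, 389), (351, 391), (352, 381), (353, 377), (354, 379), (355, 377)]
```

View pics/side6c.png

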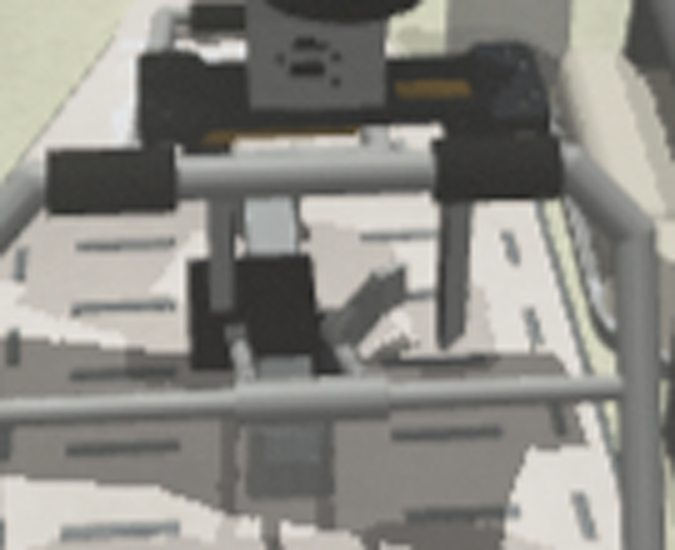

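```bash
python3 -m pendant '[-0.85,0,-0.003,0,0,0,0,-0.7,0,-0.006,0,0,0,0,-0.55,0,-0.009,0,0,0,0,-0.4,0,-0.012,0,0,0,0,-0.4,0,-0.012,0,0,0,0,-0.4,0,-0.012,0,0,0,0]' 30
python3 - <<'E'
from h import *
s=sense();print(s["eef_pos"],s["ft_force"],s["gripper_width"])
im=snapshot("wrist");cv2.imwrite("pics/wrist7.png",im[:,:,::-1])
im=im.astype(int).sum(2)
print([(r,int(im[r,218:248].mean())) for r in range(202,210)])
E
```

```text
clock: 5.83
eef_pos: [0.5364, -0.1031, 0.0616]
ee_rot: [-3.139, -0.001, 1.559]
ft_force: [-1.0, 2.1, -0.1]
gripper_width: 0.7
[ 0.53644593 -0.10306549  0.06164575] [-1.00198351  2.05306511 -0.08890019] 0.699830274285191
[(202, 283), (203, 279), (204, 290), (205, 293), (206, 116), (207, 29), (208, 56), (209, 63)]
```

View pics/wrist7.png

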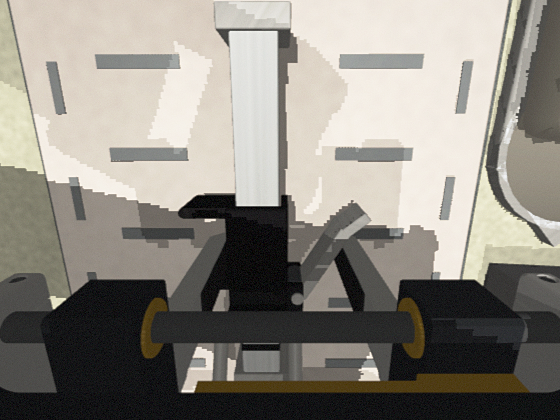

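```bash
python3 -m pendant '[-0.33,0,-0.001,0,0,0,0,-0.25,0,-0.002,0,0,0,0,-0.17,0,-0.003,0,0,0,0,-0.17,0,-0.003,0,0,0,0,-0.17,0,-0.003,0,0,0,0]' 35
python3 - <<'E'
from h import *
s=sense();print(s["eef_pos"],s["ft_force"],s["gripper_width"])
im=snapshot("wrist");cv2.imwrite("pics/wrist8.png",im[:,:,::-1])
im=im.astype(int).sum(2)
print([(r,int(im[r,240:270].mean())) for r in range(200,212)])
E
```

```text
clock: 6.3
eef_pos: [0.5331, -0.103, 0.0617]
ee_rot: [-3.137, -0.001, 1.559]
ft_force: [-6.4, 2.7, 2.7]
gripper_width: 0.587
[ 0.53309619 -0.10302622  0.06169966] [-6.36287276  2.67700155  2.68666428] 0.586770399034129
[(200, 606), (201, 606), (202, 605), (203, 604), (204, 616), (205, 630), (206, 226), (207, 20), (208, 36), (209, 58), (210, 68), (211, 79)]
```

View pics/wrist8.png

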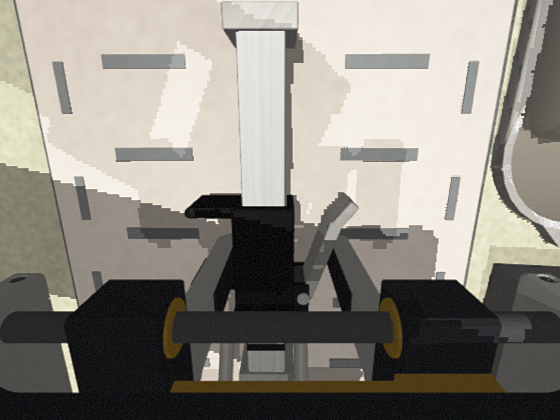

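```bash
python3 -m pendant '[-0.12,0,-0.0015,0,0,0,0,-0.06,0,-0.003,0,0,0,0,-0.01,0,-0.004,0,0,0,0,0.03,0,-0.005,0,0,0,0,0.03,0,-0.005,0,0,0,0]' 35
python3 - <<'E'
from h import *
s=sense();print(s["eef_pos"],s["ft_force"],s["gripper_width"])
im=snapshot("wrist");cv2.imwrite("pics/wrist9.png",im[:,:,::-1])
im=im.astype(int).sum(2)
print([(r,int(im[r,240:270].mean())) for r in range(200,212)])
E
```

```text
clock: 6.77
eef_pos: [0.5284, -0.1029, 0.0618]
ee_rot: [-3.139, -0.001, 1.559]
ft_force: [-5.0, 3.2, 2.0]
gripper_width: 0.489
[ 0.52842389 -0.10292443  0.06178524] [-4.97021922  3.18891935  2.01108006] 0.48942576432028695
[(200, 437), (201, 441), (202, 439), (203, 438), (204, 448), (205, 464), (206, 177), (207, 22), (208, 40), (209, 55), (210, 70), (211, 74)]
```

View pics/wrist9.png

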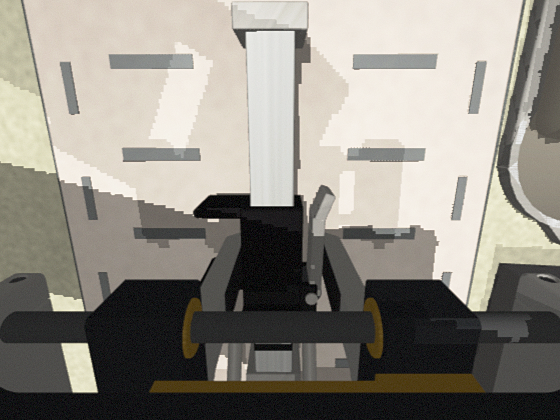

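```bash
python3 -m pendant '[0.08,0,-0.0005,0,0,0,0,0.15,0,-0.0005,0,0,0,0,0.25,0,-0.0005,0,0,0,0,0.4,0,-0.0005,0,0,0,0,0.4,0,-0.0005,0,0,0,0,0.4,0,-0.0005,0,0,0,0,0.4,0,-0.0005,0,0,0,0,0.4,0,-0.0005,0,0,0,0]' 40
python3 - <<'E'
from h import *
s=sense();print(s["eef_pos"],s["ft_force"],s["gripper_width"])
im=snapshot("wrist");cv2.imwrite("pics/wrist10.png",im[:,:,::-1])
c=im[160:400,150:400,::-1];cv2.imwrite("pics/w10c.png",cv2.resize(cv2.convertScaleAbs(c,alpha=1.4,beta=20),None,fx=2.5,fy=2.5,interpolation=cv2.INTER_CUBIC))
im=im.astype(int).sum(2)
print([(r,int(im[r,255:285].mean())) for r in range(200,212)])
print([(r,int(im[r,262:285].mean())) for r in range(340,356)])
I=snapshot("side")[:,:,::-1]; cv2.imwrite("pics/side10.png",I)
E
```

```text
clock: 7.48
eef_pos: [0.5279, -0.1029, 0.0617]
ee_rot: [-3.139, -0.001, 1.56]
ft_force: [-5.9, 2.5, 2.2]
gripper_width: 0.472
[ 0.52793056 -0.10293136  0.0617492 ] [-5.88059252  2.53240869  2.15730295] 0.4720319829563989
[(200, 643), (201, 643), (202, 643), (203, 644), (204, 657), (205, 678), (206, 243), (207, 20), (208, 35), (209, 56), (210, 65), (211, 80)]
[(340, 120), (341, 113), (342, 124), (343, 239), (344, 85), (345, 33), (346, 44), (347, 45), (348, 37), (349, 37), (350, 157), (351, 390), (352, 389), (353, 381), (354, 379), (355, 380)]
```

View pics/w10c.png

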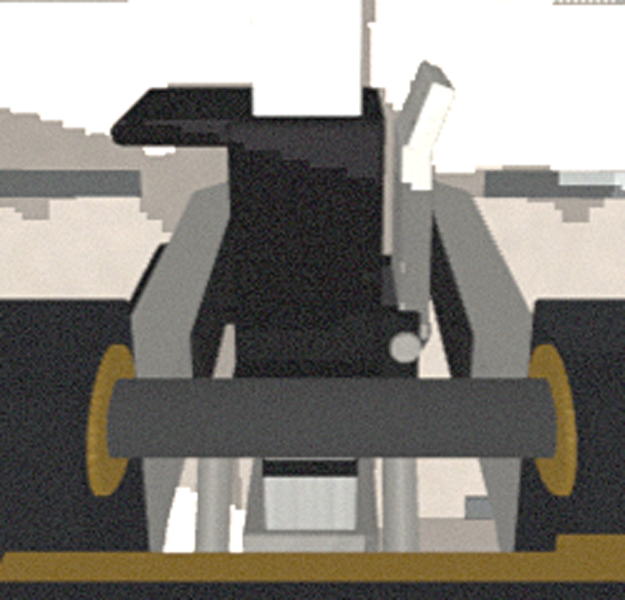

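View pics/side10.png

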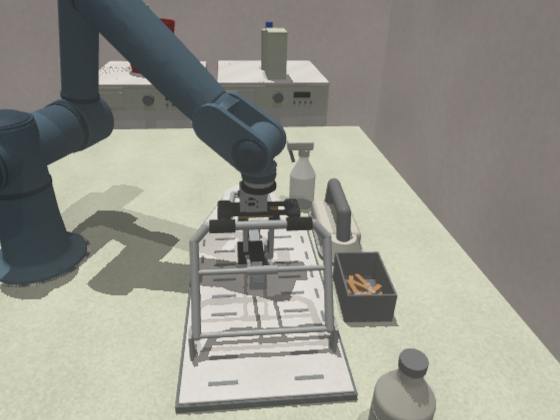

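```bash
python3 -m pendant '[0.5,0,0,0,0,0,0,0.5,0,0,0,0,0,0,0.5,0,0,0,0,0,0,0.5,0,0,0,0,0,0,0.5,0,0,0,0,0,0,0.5,0,0,0,0,0,0]' 55
python3 - <<'E'
from h import *
m=camera_model("wrist")
im=snapshot("wrist");cv2.imwrite("pics/wrist11.png",im[:,:,::-1])
s=sense();print(s["eef_pos"],s["ft_force"],s["gripper_width"],s["clock"])
im=im.astype(int).sum(2)
print([(r,int(im[r,262:285].mean())) for r in (204,205,206,207,342,343,344,345,349,350,351,352)])
d=lambda r1,r2: ray("wrist",267,r1,.058,m)[1]-ray("wrist",272,r2,.058,m)[1]-.07
print("remaining", d(205.85,346.95)-.025+.002)
for n in ("lever_handle",):
    for t in trace(n,"wrist")[:1]:
        r=t["region"]; print(t["p"],t["bbox"]); ys,xs=np.nonzero(r); print([(y,xs[ys==y].min(),xs[ys==y].max()) for y in np.unique(ys)[::8]])
for dlt in (0,.06,.12): # predicted lever outer-top edge tip
    P=np.array([.5228,-.1088,0]); bx=np.array([-.013,-1,0]);by=np.array([1,-.013,0])
    for L in (20,46): 
        X=P+bx*(.014-L*1e-3*np.cos(dlt)-.005*np.sin(dlt)*0)+by*(.023+.005*np.cos(dlt)+L*1e-3*np.sin(dlt))+[0,0,.064]; print(dlt,L,proj("wrist",X,m))
E
```

```text
clock: 8.08
eef_pos: [0.5279, -0.1029, 0.0618]
ee_rot: [-3.138, -0.001, 1.56]
ft_force: [-5.9, 3.6, 3.0]
gripper_width: 0.473
[ 0.52788378 -0.10288684  0.06176982] [-6.00513889  3.16733629  2.3660785 ] 0.47385984197946995 8.1333
[(204, 656), (205, 676), (206, 242), (207, 19), (342, 130), (343, 271), (344, 97), (345, 35), (349, 35), (350, 154), (351, 389), (352, 388)]
remaining 0.00030757799224929126
0.6 [306.4, 187.7, 330.4, 295.7]
[(np.int64(185), np.int64(319), np.int64(321)), (np.int64(193), np.int64(314), np.int64(329)), (np.int64(201), np.int64(310), np.int64(330)), (np.int64(209), np.int64(306), np.int64(327)), (np.int64(217), np.int64(307), np.int64(324)), (np.int64(225), np.int64(307), np.int64(322)), (np.int64(233), np.int64(306), np.int64(323)), (np.int64(241), np.int64(306), np.int64(323)), (np.int64(249), np.int64(306), np.int64(323)), (np.int64(257), np.int64(307), np.int64(322)), (np.int64(265), np.int64(306), np.int64(322)), (np.int64(273), np.int64(307), np.int64(321)), (np.int64(281), np.int64(309), np.int64(321)), (np.int64(289), np.int64(319), np.int64(321))]
0 20 [323.51712285 264.74620689]
0 46 [325.40247983 220.8410339 ]
0.06 20 [325.63432075 264.81184215]
0.06 46 [330.50435083 221.00240736]
0.12 20 [327.70621707 264.99358687]
0.12 46 [335.53822938 221.45452253]
```

```bash
python3 -c "
from cell import *
print(finish_job()); s=sense(); print(s['clock'],s['eef_pos'],s['gripper_width'],s['ft_force'])"
```

```text
the job is handed in; nothing more can be done
None
the job is handed in; nothing more can be done
```

I pushed the slider to the middle mark with one finger in the recess and the lever still open. I held it there, then pressed the lever shut with the other finger. I handed the job in at about 8.1 s, still gripping at 55 N; the hand-in gives no verdict.

Last checks, just before handing in:
- **Slider position:** the wrist camera put the front edge about 0.3 mm short of the mark, within the 6 mm limit. This includes a 2 mm correction, because the same method read 63 mm at rest instead of the stated 65 mm. The finger position agreed to within about 1 mm.
- **Lever:** the jaw opening was about 44.5 mm, against 45 mm expected for a shut lever. It did not change when I raised the grip from 40 N to 55 N. The lever's outline in the image matched the shut position.
- **Slider drift:** closing the lever moved the slider about 1 mm at most.
- **Not measured:** I did not measure the leg angle; the side view only showed the leg raised. The forces on the lever and slider were not measured one by one either. The iron, spray bottle and peg basket appeared undisturbed in the last side view.

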